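# Hang the test gauge in the latched hooks, dial outward

### The arm

A 6-joint arm with a two-finger parallel gripper is mounted at the origin on the work surface. World frame = base frame: x ahead of the robot, y to its left, z up, the work surface at z = 0. Lengths are in m, angles in rad, forces in N, time in s.
With the tool pointing down it reaches from about 0.225 to 0.875 m from the base axis. Payload 3.4 kg.
Tool frame: the origin (TCP) lies at the very end of the fingers, on their centre line; the grasp point (between the pads) lies behind it (manip.grasp_offset is the z of the grasp point in the tool frame, in m); z points along the fingers, y is the line along which they close (so a half turn about z gives the same grasp; the last joint's range is limited). The gripper opens to 85 mm and grips with 20 to 120 N. Pads are 22 mm wide; open, the fingers measure 114 mm over their backs; the gripper's body (76 mm by 85 mm) begins 54 mm behind the grasp point. The pads swing forward as they close: fully open they stand 13 mm farther back than shut.
Start: joints at [1.076, 0.276, 1.505, -0, 1.361, -0.121], TCP at [0.21, 0.535, 0.231] pointing down, gripper open.
Joint ranges: [-2.89, 2.89], [-0.75, 2.08], [0.22, 2.7], [-1.18, 4.32], [0.11, 2.71], [-2.7, 2.7]. Speed limits (rad/s): [2.57, 2.57, 3.14, 3.14, 3.14, 3.14].

### API

Orientations are given as a unit quaternion [w, x, y, z].
In Python, from rig import manip gives the robot as it stands.
- The arm moves only by the shell command python3 -m pendant 'ROWS' [FORCE]. ROWS is JSON, a list of rows, each an object of numbers: "dx", "dy", "dz": the shift along the tool's x, y, z in m; "rx", "ry", "rz": the turn, a rotation vector about the tool's x, y, z in degrees; "hand": the finger opening in m, from 0 to 0.0854. In form: [{"dx": .., "dy": .., "dz": .., "rx": .., "ry": .., "rz": .., "hand": ..}, ...]. A call has 1 to 12 rows; each row shifts and turns the commanded pose from where the row before left it, along the tool's axes as they then stand; what a row does not reach is not made up. A row lasts 1/12 s, in which the tool goes at most 41.7 mm and 7.16 degrees, less where a joint would pass 70% of its speed; a pose out of reach is approached as far as the arm can. A call is refused whole if a number of a shift passes 0.0417 or a number of a turn 7.16, either way. A call with a gripper value outside its range is refused whole. The fingers move at their own pace and stop on an object; FORCE is the grip in N (left out, the last holds). Time passes only in rows, so rows that do not move let the fingers close. It gives the time, the measured TCP pose, the force, the opening and the grip force at its end, in the units of the state.
- manip.get_state(): the state, without advancing time (a new reading comes with each control period).
- manip.get_image(name): name is "scene" or "top"; returns a dict with "frame" (420x560x3 uint8, red, green, blue), "fx", "fy", "cx", "cy" (pixels), "distortion" ([k1, k2, p1, p2, k3] as OpenCV has them; the pictures are not rectified), "position" and "attitude" of the camera in the world. Camera axes: x right, y up, looking along -z (the intrinsics and any distortion apply to the point x, -y, -z); pixel columns grow to the right and rows downward; lengths in m; the calibration is good to about 2 mm. A picture is of the moment at which its call begins. There is no depth.
- manip.sign_off(): hands the job in; it is judged then, once.
The state is a dict: "clock": time; "qpos": joint angles; "qd": joint speeds; "effort": joint torques, N m; "position": TCP position; "ee_rot": TCP orientation; "contact_force": force on the tool from outside, world axes, zero at the start; "moment": the same for the moment, N m; "width": finger opening in m; "gripper_force": force on a finger pad.
Only numpy, scipy, OpenCV 4.12 (cv2) and the standard library are available. Lean on these libraries where they do the work, as an engineer would, in place of code of your own. Each camera call takes 0.05 s, during which the arm holds its last target. There are 200 camera calls.

### The job

Pick up the blue test gauge and hang it by its two side pins in the pair of red hooks on the stand, with its white dial facing outward, away from the posts. The height of the hooks is not known exactly: keep hold of the gauge and press it down gently (never more than about 25 N on the stand), until the pins have pushed past the spring latch and sit fully home with the latch snapped shut above them, then let go. Do not drop it or tip it over, and leave the other things on the bench where they are.

Things in the scene. Friction and masses are not known exactly. Their poses are not given: they have to be found in the camera images.
- gauge: Test gauge standing on the bench. Blue housing 36 mm thick (x), 76 wide (y), 82 high (z). On top, centred, a steel grip rib 12 mm thick (x), 60 wide (y), 82 to 116 mm above the underside: grip it from above across its thickness. 0.32 to 0.5 kg, centre of mass below the pins. Origin: centre of the underside; x points out of the white dial, z up.
- gauge_pins (a point): Middle of the side-pin line, 62 mm above the gauge's underside, inside the housing; axes as the gauge's. A round steel pin, 8 mm in diameter, sticks out of each side along y, from 38 to 66 mm from the middle.
- gauge_dial (a point): Centre of the white dial (black ticks, red needle): 19 mm out along the gauge's x from its middle plane, 44 mm above its underside. The back is plain blue with four small screws.
- stand: Hanger stand, fixed to the bench: grey foot 125 x 150 x 12 mm, two steel posts 63 mm behind the origin (x = -63 mm) up to 170 mm high, and on them a clamped red carriage with a pair of upward-opening red hooks. Origin: on the bench, straight below the line where the pins hang; x points outward, away from the posts, y along the pin line, z up.
- hook_line (a point): Point of the stand on the hooks' vertical middle plane, 120 mm above the bench; axes as the stand's. The carriage's height is NOT measured: the hanging pins' centre line may lie up to 15 mm above or below this point. Find it by feel or sight. Hooks at y = +55 and -55 mm, 10 mm wide, rigid; mouth x = -7 to 7 mm, flared on top; tips end 48 mm above the hanging pins' line.
- latch (a joint): Spring latch angle (rad), 0 = shut: two steel fingers (y = +46, -46 mm) level across the hook mouths, 30 mm above the hanging pins' line, hinged 26 mm behind it. Pins press it down, to about 0.8 over some 26 mm, with a push rising to 7 to 9 N in all; then it snaps shut above them and the last few mm to the rigid seat are free. The gauge's weight alone does not get past.
- valve: Bystander, to be left alone: brass ball valve, 74 mm long, 49 mm high, with a yellow lever. Origin: centre of its underside.
- tee: Bystander, to be left alone: yellow pipe tee, 80 mm long, 40 mm high. Origin: centre of its underside.
- coupling: Bystander, to be left alone: upright copper coupling, 38 mm across, 36 mm high. Origin: centre of its underside.
- wrench: Bystander, to be left alone: steel wrench lying flat. Origin: centre of its underside.
- bushing: Bystander, to be left alone: dark steel stepped bushing, 44 mm across, 34 mm high. Origin: centre of its underside.
- carton: Bystander, to be left alone: cardboard carton 100 x 80 x 60 mm. Origin: centre of its underside.
Mind the look-alikes: they are no part of the job. Of the things that look like the gauge, take the one that is nearest to the robot's base at the start.

How it is judged:
On the way, in this order (a step that is already met when the one before it is completed fails the run):
1. the gauge is lifted off the bench in the gripper (height (world z) of gauge above 0.03 m and contact force between the fingers and gauge above 1 N), for 0.2 s.
2. held in the gripper, dial outward, the gauge presses the latch open (value of joint latch above 0.4 rad and contact force between the fingers and gauge above 1 N and contact force between gauge and stand above 0.5 N and x of gauge_dial in the frame of stand above 0.012 m), for 0.05 s.
At the end, for the whole second after the job is handed in: Gauge released, at rest, its weight on the hooks: pins within 6 mm of the hook line front to back and 10 mm sideways, dial side outward within 0.12 rad, upright within 0.12 rad, latch closed (below 0.06 rad) (x of gauge_pins in the frame of stand between -0.006 and 0.006 m and y of gauge_pins in the frame of stand between -0.01 and 0.01 m and x of gauge_dial in the frame of stand above 0.012 m and angle between the x axis of gauge and the x axis of stand, either way round below 0.12 rad and angle between gauge's own z axis and vertical below 0.12 rad and height (world z) of gauge_pins above 0.095 m and value of joint latch below 0.06 rad and contact force between gauge and stand above 1 N and linear speed of gauge below 0.02 m/s); the robot touches nothing.
It fails at once if the gauge loads the stand with more than 30 N (contact force between gauge and stand above 30 N).
It fails at once if the gauge is tipped by more than 0.8 rad (angle between gauge's own z axis and vertical above 0.8 rad).
It fails at once if a bystander is moved by more than 20 mm (distance of any of valve, tee, coupling, wrench, bushing, carton from where it was at the start of the episode above 0.02 m).
It also fails if it takes over 48 s, if anything falls off the work surface, if the arm or the gripper's body presses on something with over 40 N, if the wrist force passes 120 N, or if a joint passes its speed limit or range.

## Working session

There is one attempt and no reset: what is moved stays moved. The work goes in short steps, Python scripts to look and compute and a shell command to move; the robot and the scene stay as the last step left them, time stands still between calls to the robot, and variables do not carry over. Pictures are saved under pics/ and viewed, at most 10 in all, crops included, and the job is handed in when it is done.

```bash
mkdir -p pics; ls; cat > h.py <<'E'
import numpy as np, cv2
from rig import manip
from scipy.spatial.transform import Rotation as R
def rot(q): q=np.array(q,float); return R.from_quat([q[1],q[2],q[3],q[0]]).as_matrix()
def cam(d):
    A=np.array(d["attitude"],float); M=A if A.shape==(3,3) else rot(A)
    K=np.array([[d["fx"],0,d["cx"]],[0,d["fy"],d["cy"]],[0,0,1.]])
    return K,np.array(d["distortion"],float),np.array(d["position"],float),M@np.diag([1,-1,-1])
def ray(d,uv):
    K,D,p,M=cam(d); n=cv2.undistortPoints(np.array(uv,float).reshape(-1,1,2),K,D)[:,0]
    v=np.c_[n,np.ones(len(n))]@M.T; return p,v/np.linalg.norm(v,axis=1)[:,None]
def plane(d,uv,z):
    p,v=ray(d,uv); return p+v*((z-p[2])/v[:,2])[:,None]
def tri(d1,u1,d2,u2):
    p,a=ray(d1,[u1]);q,b=ray(d2,[u2]);a=a[0];b=b[0]
    s=np.linalg.lstsq(np.c_[a,-b],q-p,rcond=None)[0]; x=p+a*s[0];y=q+b*s[1]
    return (x+y)/2,np.linalg.norm(x-y)
def proj(d,X):
    K,D,p,M=cam(d); return cv2.projectPoints(np.atleast_2d(X)@M-p@M,np.zeros(3),np.zeros(3),K,D)[0][:,0]
E
python3 - <<'E'
from h import *
import pickle
o={}
for n in("scene","top"):
    d=manip.get_image(n);o[n]=d
    print(n,{k:v for k,v in d.items() if k!="frame"})
    cv2.imwrite(f"pics/{n}0.png",d["frame"][:,:,::-1])
pickle.dump(o,open("i0.pkl","wb"))
print(manip.get_state(),manip.grasp_offset)
E
```

```text
pics
scene {'fx': 433.9429112654206, 'fy': 433.9429112654206, 'cx': 279.8751377804553, 'cy': 207.03398463585808, 'distortion': array([0.02140322, 0.        , 0.        , 0.        , 0.        ]), 'position': array([ 0.95995222, -0.5437011 ,  1.07754912]), 'attitude': array([0.92304004, 0.27327563, 0.08371139, 0.25750714])}
top {'fx': 379.6410770361447, 'fy': 379.6410770361447, 'cx': 286.6632008388495, 'cy': 205.46093468085903, 'distortion': array([0.01311303, 0.        , 0.        , 0.        , 0.        ]), 'position': array([ 0.45519798, -0.00121475,  1.10040976]), 'attitude': array([-0.69494822, -0.0633693 ,  0.06843104,  0.71298562])}
{'clock': 0.1, 'qpos': array([ 1.07599273e+00,  2.76541461e-01,  1.50599462e+00, -1.43509321e-05,
        1.36070672e+00, -1.21001087e-01]), 'qd': array([ 0.00025446, -0.0008735 , -0.00316961,  0.00044176,  0.00018663,
        0.00254875]), 'effort': array([ 1.69121136e-03, -4.17701304e+01, -2.46405923e+01, -1.11443064e-04,
        5.79466025e-03,  4.87779323e-05]), 'position': array([0.20975317, 0.5348762 , 0.23052542]), 'ee_rot': array([-2.43361165e-04,  1.85813474e-01,  9.82584689e-01, -7.88399815e-04]), 'contact_force': array([-0.34093165, -0.59048779, -0.07139591]), 'moment': array([-0.00935734,  0.01581013, -0.04706034]), 'gripper_force': 0.0, 'width': 0.08533785044043848} -0.0187
```

View pics/scene0.png

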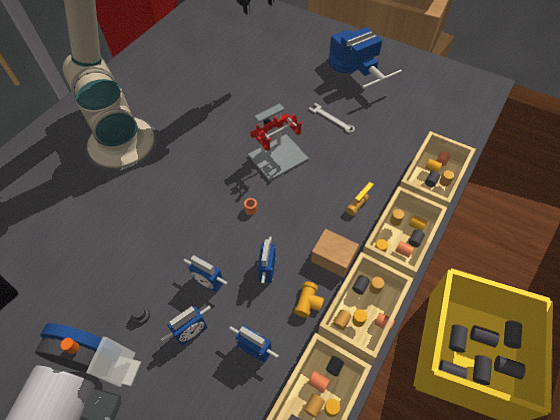

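View pics/top0.png

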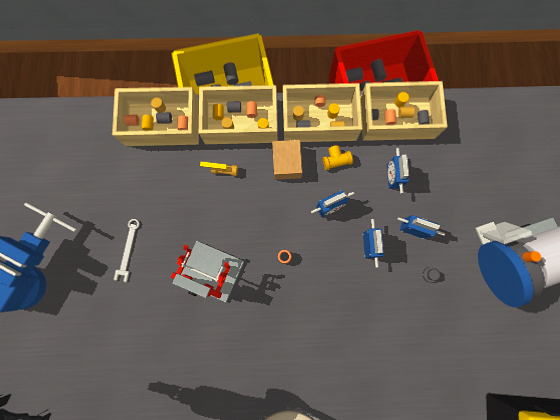

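The bench has four blue gauge look-alikes. In the top view they are at (335,203), (374,243), (420,226) and (399,172). In the scene view they are at (265,260), (205,272), (188,326) and (253,343). The stand is at (208,272) in top and (277,140) in scene. Next I'll compute their distances from the base.

```bash
python3 - <<'E'
from h import *
import pickle
o=pickle.load(open("i0.pkl","rb"));t,s=o["top"],o["scene"]
P=[(335,203),(374,243),(420,226),(399,172)]
X=plane(t,P,.08);print("top",np.c_[X[:,:2],np.hypot(X[:,0],X[:,1])].round(3).tolist())
S=[(265,260),(205,272),(188,326),(253,343)]
Y=plane(s,S,.08);print("scene",np.c_[Y[:,:2],np.hypot(Y[:,0],Y[:,1])].round(3).tolist())
print(proj(s,X).round(0).tolist())
a=cv2.resize(t["frame"][205:285,335:415],(400,400),interpolation=cv2.INTER_CUBIC)
uv=proj(s,X[1])[0].astype(int)
def crop(f,c,h=40): return cv2.resize(f[c[1]-h:c[1]+h,c[0]-h:c[0]+h],(400,400),interpolation=cv2.INTER_CUBIC)
b=crop(s["frame"],uv)
cv2.imwrite("pics/c1.png",np.hstack([a,b])[:,:,::-1]);print("scene crop at",uv-40)
a=cv2.resize(t["frame"][225:315,163:253],(400,400),interpolation=cv2.INTER_CUBIC)
b=cv2.resize(s["frame"][95:185,233:323],(400,400),interpolation=cv2.INTER_CUBIC)
cv2.imwrite("pics/c2.png",np.hstack([a,b])[:,:,::-1])
E
```

```text
top [[0.651, -0.144, 0.667], [0.539, -0.243, 0.592], [0.582, -0.371, 0.69], [0.735, -0.326, 0.804]]
scene [[0.659, -0.151, 0.676], [0.548, -0.256, 0.605], [0.597, -0.387, 0.711], [0.748, -0.341, 0.822]]
[[264.0, 256.0], [205.0, 266.0], [187.0, 317.0], [252.0, 334.0]]
scene crop at [165 226]
```

View pics/c1.png

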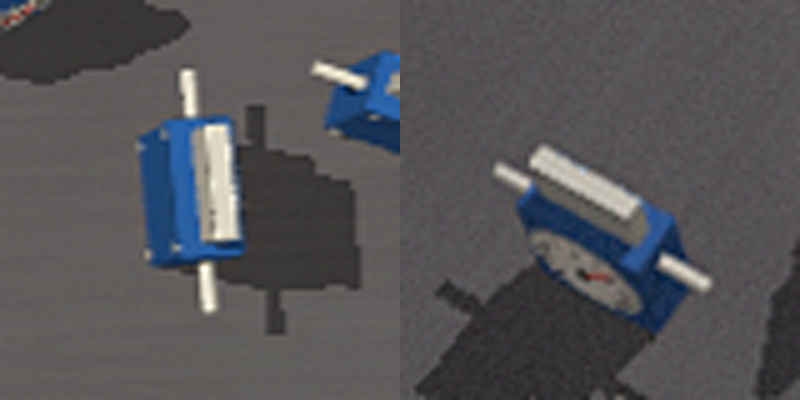

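View pics/c2.png

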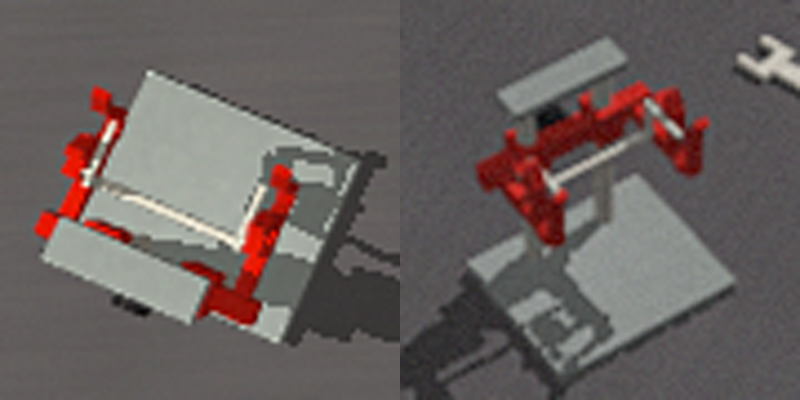

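Gauge candidates (top-view pixels) and distance from the base: A (335,203) 0.67 m, B (374,243) 0.59 m, C (420,226) 0.69 m, D (399,172) 0.80 m. B is nearest, so B is the one. The crop confirms it: steel rib, two pins and a back with screws in the top view, and a white dial with a red needle facing lower left in the scene view, which is about world -y. The stand crop shows the foot, the red hooks and the white latch fingers with their cross rod. I'll enlarge the hooks and triangulate.

```bash
python3 - <<'E'
from h import *
import pickle
o=pickle.load(open("i0.pkl","rb"));t,s=o["top"],o["scene"]
T=lambda x,y:(335+x/5-.5+.1,205+y/5-.4); S=lambda x,y:(165+(x-400)/5-.4,226+y/5-.4)
for n,a,b in [("rib",(222,182),(585,182)),("ribL",(216,125),(537,155)),("ribR",(229,239),(635,209)),("pinL",(188,70),(497,170)),("pinR",(209,312),(710,285))]:
    p,e=tri(t,T(*a),s,S(*b));print(n,p.round(4),round(e,4))
def crop(d,x,y,w=60): return cv2.resize(d["frame"][y:y+w,x:x+w],(390,390),interpolation=cv2.INTER_CUBIC)
cv2.imwrite("pics/c3.png",np.hstack([crop(t,170,240),crop(s,246,100)])[:,:,::-1])
# foot corners
U=lambda x,y:(163+x/4.444-.4,225+y/4.444-.4)
print(plane(t,[U(150,72),U(358,160),U(285,342)],.012).round(4))
V=lambda x,y:(233+(x-400)/4.444-.4,95+y/4.444-.4)
print(plane(s,[V(736,283),V(635,176),V(560,375)],.012).round(4))
E
```

```text
rib [ 0.5405 -0.2485  0.1157] 0.002
ribL [ 0.5503 -0.2503  0.167 ] 0.0435
ribR [ 0.5315 -0.2467  0.0671] 0.0447
pinL [ 0.5621 -0.253   0.1845] 0.0896
pinR [ 0.5216 -0.2431 -0.0455] 0.1068
[[0.5643 0.2493 0.012 ]
 [0.5046 0.1158 0.012 ]
 [0.3931 0.1619 0.012 ]]
[[0.5647 0.2472 0.012 ]
 [0.4503 0.2981 0.012 ]
 [0.5007 0.1139 0.012 ]]
```

View pics/c3.png

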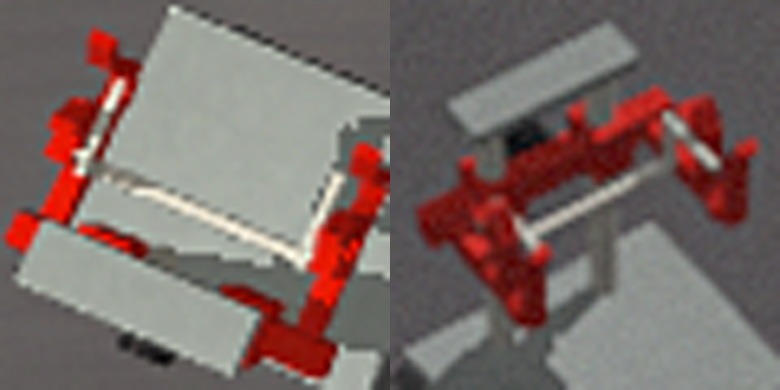

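```bash
python3 - <<'E'
from h import *
import pickle
o=pickle.load(open("i0.pkl","rb"));t,s=o["top"],o["scene"]
T=lambda x,y:(335+x/5-.4,205+y/5-.4); S=lambda x,y:(165+(x-400)/5-.4,226+y/5-.4)
for n,a,b in [("ribL",(216,125),(635,209)),("ribR",(229,239),(537,155)),("pinL",(188,70),(710,285)),("pinR",(209,312),(497,170))]:
    p,e=tri(t,T(*a),s,S(*b));print(n,p.round(4),round(e,4))
T=lambda x,y:(170+x/6.5-.42,240+y/6.5-.42); S=lambda x,y:(246+(x-390)/6.5-.42,100+y/6.5-.42)
c,sn=np.cos(np.radians(-24)),np.sin(np.radians(-24))
for n,a,b in [("frontL",(100,47),(742,150)),("frontR",(368,160),(540,253)),("backL",(72,112),(700,103)),("backR",(338,222),(497,207)),("rodL",(80,165),(662,165)),("rodR",(305,265),(525,235)),("fingL",(122,84),(716,163)),("fingR",(340,175),(535,243))]:
    p,e=tri(t,T(*a),s,S(*b));d=p[:2]-[.4776,.2058];print(n,p.round(4),round(e,4),"rel foot",(d@[c,sn]).round(4),(d@[-sn,c]).round(4))
E
```

```text
ribL [ 0.5702 -0.2476  0.1157] 0.0022
ribR [ 0.5113 -0.2495  0.1165] 0.0012
pinL [ 0.607  -0.2466  0.0659] 0.0019
pinR [ 0.4748 -0.2501  0.0632] 0.0034
frontL [0.5343 0.2419 0.1599] 0.0029 rel foot 0.0371 0.056
frontR [0.4902 0.1409 0.1629] 0.0 rel foot 0.0379 -0.0542
backL [0.5091 0.2486 0.1704] 0.004 rel foot 0.0114 0.0519
backR [0.4659 0.1491 0.1715] 0.0044 rel foot 0.0124 -0.0566
rodL [0.4888 0.2571 0.1147] 0.0119 rel foot -0.0106 0.0514
rodR [0.455  0.174  0.1223] 0.0079 rel foot -0.0078 -0.0382
fingL [0.5221 0.2372 0.1487] 0.0003 rel foot 0.0278 0.0468
fingR [0.4835 0.1508 0.1569] 0.0043 rel foot 0.0278 -0.0478
```

Everything checks out. The rib top measures z = 0.116 and the pin span 132 mm. The gauge is at (0.541, -0.2485) with its y-line at 1.7° and the dial facing -y. The stand yaw is about -23.6°. Moving now: raise and turn the tool, then travel.

```bash
python3 -m pendant '[{"dz":-0.01,"rz":-5.775},{"dz":-0.01,"rz":-5.775},{"dz":-0.01,"rz":-5.775},{"dz":-0.01,"rz":-5.775},{}]'
python3 -m pendant '[{"dx":-0.0128,"dy":-0.033},{"dx":-0.0128,"dy":-0.033},{"dx":-0.0128,"dy":-0.033},{"dx":-0.0128,"dy":-0.033},{"dx":-0.0128,"dy":-0.033},{"dx":-0.0128,"dy":-0.033},{"dx":-0.0128,"dy":-0.033},{"dx":-0.0128,"dy":-0.033},{"dx":-0.0128,"dy":-0.033},{"dx":-0.0128,"dy":-0.033},{"dx":-0.0128,"dy":-0.033},{"dx":-0.0128,"dy":-0.033}]'
cat > st.py <<'E'
from h import *
def st():
    s=manip.get_state();M=rot(s["ee_rot"])
    print("t",round(s["clock"],2),"p",np.round(s["position"],4),"yawy",round(np.degrees(np.arctan2(M[1,1],M[0,1])),2),"tz",M[:,2].round(4),"F",np.round(s["contact_force"],1),"w",round(s["width"],4),"g",round(s["gripper_force"],1),"q6",round(s["qpos"][5],2));return s,M
def go(xyz,yaw):
    s,M=st();print("need tool shift",(M.T@(np.array(xyz)-s["position"])).round(4),"rz",round(np.degrees(np.arctan2(M[1,1],M[0,1]))-yaw,2))
E
python3 -c "
from st import *
go([.5405,-.2485,.27],91.7)"
```

```text
t 0.1 p [0.2098 0.5349 0.2305] yawy 68.58 tz [-8.0e-04 -1.5e-03 -1.0e+00] F [-0.3 -0.6 -0.1] w 0.0853 g 0.0 q6 -0.12
need tool shift [-0.594  -0.6086 -0.0386] rz -23.12invalid input
invalid input
```

```bash
python3 -m pendant '[{"dx":0,"dy":0,"dz":-0.01,"rx":0,"ry":0,"rz":-5.775,"hand":0.0854},{"dx":0,"dy":0,"dz":-0.01,"rx":0,"ry":0,"rz":-5.775,"hand":0.0854}]'
python3 -m pendant '[{"dz":-0.01,"rz":-5.775,"hand":0.085},{"dz":-0.01,"rz":-5.775,"hand":0.085}]'; python3 -c "
from st import *
st()"
```

```text
clock: 0.27
position: [0.2096, 0.5346, 0.2503]
ee_rot: [-0.001, 0.084, 0.996, -0.001]
contact_force: [-0.4, 0.8, 1.0]
width: 0.0856
gripper_force: 0.0
t 0.27 p [0.2096 0.5346 0.2503] yawy 80.41 tz [-0.0014 -0.0026 -1.    ] F [-0.4  0.8  1. ] w 0.0856 g 0.0 q6 -0.33invalid input
```

```bash
python3 -m pendant '[{"dx":0,"dy":0,"dz":-0.01,"rx":0,"ry":0,"rz":-5.65,"hand":0.0854},{"dx":0,"dy":0,"dz":-0.01,"rx":0,"ry":0,"rz":-5.65,"hand":0.0854},{"dx":-0.0128,"dy":-0.033,"dz":0,"rx":0,"ry":0,"rz":0,"hand":0.0854},{"dx":-0.0128,"dy":-0.033,"dz":0,"rx":0,"ry":0,"rz":0,"hand":0.0854},{"dx":-0.0128,"dy":-0.033,"dz":0,"rx":0,"ry":0,"rz":0,"hand":0.0854},{"dx":-0.0128,"dy":-0.033,"dz":0,"rx":0,"ry":0,"rz":0,"hand":0.0854},{"dx":-0.0128,"dy":-0.033,"dz":0,"rx":0,"ry":0,"rz":0,"hand":0.0854},{"dx":-0.0128,"dy":-0.033,"dz":0,"rx":0,"ry":0,"rz":0,"hand":0.0854},{"dx":-0.0128,"dy":-0.033,"dz":0,"rx":0,"ry":0,"rz":0,"hand":0.0854},{"dx":-0.0128,"dy":-0.033,"dz":0,"rx":0,"ry":0,"rz":0,"hand":0.0854},{"dx":-0.0128,"dy":-0.033,"dz":0,"rx":0,"ry":0,"rz":0,"hand":0.0854},{"dx":-0.0128,"dy":-0.033,"dz":0,"rx":0,"ry":0,"rz":0,"hand":0.0854}]'
python3 -m pendant '[{"dx":-0.0128,"dy":-0.033,"dz":0,"rx":0,"ry":0,"rz":0,"hand":0.0854},{"dx":-0.0128,"dy":-0.033,"dz":0,"rx":0,"ry":0,"rz":0,"hand":0.0854},{"dx":-0.0128,"dy":-0.033,"dz":0,"rx":0,"ry":0,"rz":0,"hand":0.0854},{"dx":-0.0128,"dy":-0.033,"dz":0,"rx":0,"ry":0,"rz":0,"hand":0.0854},{"dx":-0.0128,"dy":-0.033,"dz":0,"rx":0,"ry":0,"rz":0,"hand":0.0854},{"dx":-0.0128,"dy":-0.033,"dz":0,"rx":0,"ry":0,"rz":0,"hand":0.0854},{"dx":-0.0128,"dy":-0.033,"dz":0,"rx":0,"ry":0,"rz":0,"hand":0.0854},{"dx":-0.0128,"dy":-0.033,"dz":0,"rx":0,"ry":0,"rz":0,"hand":0.0854},{"dx":-0.0128,"dy":-0.033,"dz":0,"rx":0,"ry":0,"rz":0,"hand":0.0854},{"dx":-0.0128,"dy":-0.033,"dz":0,"rx":0,"ry":0,"rz":0,"hand":0.0854},{"dx":-0.0128,"dy":-0.033,"dz":0,"rx":0,"ry":0,"rz":0,"hand":0.0854},{"dx":-0.0128,"dy":-0.033,"dz":0,"rx":0,"ry":0,"rz":0,"hand":0.0854}]'
python3 -c "
from st import *
go([.5405,-.2485,.18],91.7)"
```

```text
clock: 1.27
position: [0.3461, 0.2069, 0.2711]
ee_rot: [-0.0, -0.013, 1.0, -0.0]
contact_force: [0.8, 0.3, -0.5]
width: 0.0849
gripper_force: 0.0
clock: 2.27
position: [0.5097, -0.1851, 0.2708]
ee_rot: [-0.0, -0.012, 1.0, 0.0]
contact_force: [0.2, 1.6, -0.1]
width: 0.0852
gripper_force: 0.0
t 2.27 p [ 0.5097 -0.1851  0.2708] yawy 91.4 tz [-6.e-04  6.e-04 -1.e+00] F [ 0.2  1.6 -0.1] w 0.0852 g 0.0 q6 -2.07
need tool shift [-0.0293 -0.0642  0.0908] rz -0.3
```

```bash
python3 -m pendant '[{"dx":-0.0147,"dy":-0.032,"dz":0,"rx":0,"ry":0,"rz":0,"hand":0.0854},{"dx":-0.0146,"dy":-0.032,"dz":0.0,"rx":0,"ry":0,"rz":-0.3,"hand":0.0854},{"dx":0,"dy":0,"dz":0.03,"rx":0,"ry":0,"rz":0,"hand":0.0854},{"dx":0,"dy":0,"dz":0.04,"rx":0,"ry":0,"rz":0,"hand":0.0854},{"dx":0,"dy":0,"dz":0.02,"rx":0,"ry":0,"rz":0,"hand":0.0854},{"dx":0,"dy":0,"dz":0,"rx":0,"ry":0,"rz":0,"hand":0.0854},{"dx":0,"dy":0,"dz":0,"rx":0,"ry":0,"rz":0,"hand":0.0854}]'
python3 -c "
from st import *
go([.5405,-.2485,.088],91.7)"
```

```text
clock: 2.85
position: [0.5399, -0.2463, 0.1801]
ee_rot: [-0.001, -0.015, 1.0, 0.001]
contact_force: [0.5, -0.6, 1.1]
width: 0.0853
gripper_force: 0.0
t 2.85 p [ 0.5399 -0.2463  0.1801] yawy 91.73 tz [-0.0027  0.0018 -1.    ] F [ 0.5 -0.6  1.1] w 0.0853 g 0.0 q6 -2.15
need tool shift [-0.0008 -0.0024  0.0921] rz 0.03
```

```bash
python3 -m pendant '[{"dx":-0.0005,"dy":-0.002,"dz":0.03,"rx":0,"ry":0,"rz":0,"hand":0.0854},{"dx":0,"dy":0,"dz":0.03,"rx":0,"ry":0,"rz":0,"hand":0.0854},{"dx":0,"dy":0,"dz":0.02,"rx":0,"ry":0,"rz":0,"hand":0.0854},{"dx":0,"dy":0,"dz":0.012,"rx":0,"ry":0,"rz":0,"hand":0.0854},{"dx":0,"dy":0,"dz":0,"rx":0,"ry":0,"rz":0,"hand":0.0854},{"dx":0,"dy":0,"dz":0,"rx":0,"ry":0,"rz":0,"hand":0.0854}]'
python3 -c "
from st import *
go([.5405,-.2485,.088],91.7)"
```

```text
clock: 3.35
position: [0.5423, -0.2491, 0.0909]
ee_rot: [0.001, -0.015, 1.0, -0.001]
contact_force: [0.3, 0.3, 0.5]
width: 0.0854
gripper_force: 0.0
t 3.35 p [ 0.5423 -0.2491  0.0909] yawy 91.75 tz [ 0.0023 -0.0013 -1.    ] F [0.3 0.3 0.5] w 0.0854 g 0.0 q6 -2.15
need tool shift [0.0018 0.0007 0.0029] rz 0.05
```

Close enough, with the grasp point at z ≈ 0.108 on the rib. Closing.

```bash
python3 -m pendant '[{"dx":0,"dy":0,"dz":0.002,"rx":0,"ry":0,"rz":0,"hand":0.03},{"dx":0,"dy":0,"dz":0,"rx":0,"ry":0,"rz":0,"hand":0.02},{"dx":0,"dy":0,"dz":0,"rx":0,"ry":0,"rz":0,"hand":0.005},{"dx":0,"dy":0,"dz":0,"rx":0,"ry":0,"rz":0,"hand":0.005},{"dx":0,"dy":0,"dz":0,"rx":0,"ry":0,"rz":0,"hand":0.005},{"dx":0,"dy":0,"dz":0,"rx":0,"ry":0,"rz":0,"hand":0.005},{"dx":0,"dy":0,"dz":0,"rx":0,"ry":0,"rz":0,"hand":0.005},{"dx":0,"dy":0,"dz":0,"rx":0,"ry":0,"rz":0,"hand":0.005}]' 70
python3 -c "
from st import *
st()"
```

```text
clock: 4.02
position: [0.5415, -0.2491, 0.0877]
ee_rot: [0.001, -0.015, 1.0, -0.0]
contact_force: [-0.2, -1.7, 2.5]
width: 0.0112
gripper_force: 69.1
t 4.02 p [ 0.5415 -0.2491  0.0877] yawy 91.74 tz [ 1.e-03 -9.e-04 -1.e+00] F [-0.2 -1.7  2.5] w 0.0112 g 69.1 q6 -2.15
```

```bash
python3 -m pendant '[{"dx":0,"dy":0,"dz":-0.01,"rx":0,"ry":0,"rz":0,"hand":0.005},{"dx":0,"dy":0,"dz":-0.02,"rx":0,"ry":0,"rz":0,"hand":0.005},{"dx":0,"dy":0,"dz":-0.03,"rx":0,"ry":0,"rz":0,"hand":0.005},{"dx":0,"dy":0,"dz":-0.03,"rx":0,"ry":0,"rz":0,"hand":0.005},{"dx":0,"dy":0,"dz":-0.03,"rx":0,"ry":0,"rz":0,"hand":0.005},{"dx":0,"dy":0,"dz":-0.03,"rx":0,"ry":0,"rz":0,"hand":0.005},{"dx":0,"dy":0,"dz":-0.03,"rx":0,"ry":0,"rz":0,"hand":0.005},{"dx":0,"dy":0,"dz":-0.015,"rx":0,"ry":0,"rz":0,"hand":0.005},{"dx":0,"dy":0,"dz":0,"rx":0,"ry":0,"rz":0,"hand":0.005},{"dx":0,"dy":0,"dz":0,"rx":0,"ry":0,"rz":0,"hand":0.005}]'
python3 - <<'E'
from st import *
import pickle
o=pickle.load(open("i0.pkl","rb"));t,s=o["top"],o["scene"]
T=lambda x,y:(170+x/6.5-.42,240+y/6.5-.42); S=lambda x,y:(246+(x-390)/6.5-.42,100+y/6.5-.42)
a=np.radians(-23.6);ux=np.array([np.cos(a),np.sin(a)]);uy=np.array([-ux[1],ux[0]])
p,e=tri(t,T(141,298),s,S(541,78));print("bar",p,e,"origin from bar",p[:2]+.063*ux)
f=[];
for q in [T(100,47),T(368,160)],[T(72,112),T(338,222)]: f.append(plane(t,q,.165)[:,:2].mean(0))
print("top tips@.165",f,np.mean(f,0))
f=[]
for q in [S(742,150),S(540,253)],[S(700,103),S(497,207)]: f.append(plane(s,q,.165)[:,:2].mean(0))
print("scene tips@.165",f,np.mean(f,0))
go([.500,.196,.28],156.4)
E
```

```text
clock: 4.85
position: [0.5408, -0.2483, 0.2822]
ee_rot: [-0.0, -0.015, 1.0, 0.0]
contact_force: [0.1, 0.7, -5.4]
width: 0.0108
gripper_force: 68.7
bar [0.44137595 0.22142665 0.17421119] 0.0016600524268591294 origin from bar [0.4991068  0.19620466]
top tips@.165 [array([0.51250435, 0.19112009]), array([0.48920774, 0.20158862])] [0.50085604 0.19635436]
scene tips@.165 [array([0.51350778, 0.18780852]), array([0.48302542, 0.20199879])] [0.4982666  0.19490366]
t 4.85 p [ 0.5408 -0.2483  0.2822] yawy 91.74 tz [-1.e-04  4.e-04 -1.e+00] F [ 0.1  0.7 -5.4] w 0.0108 g 68.7 q6 -2.15
need tool shift [0.0273 0.4453 0.0024] rz -64.66
```

```bash
python3 -m pendant '[{"dx":0.002,"dy":0.032,"dz":0,"rx":0,"ry":0,"rz":0,"hand":0.005},{"dx":0.002,"dy":0.036,"dz":0,"rx":0,"ry":0,"rz":0,"hand":0.005},{"dx":0.002,"dy":0.038,"dz":0,"rx":0,"ry":0,"rz":0,"hand":0.005},{"dx":0.002,"dy":0.038,"dz":0,"rx":0,"ry":0,"rz":0,"hand":0.005},{"dx":0.002,"dy":0.038,"dz":0,"rx":0,"ry":0,"rz":0,"hand":0.005},{"dx":0.002,"dy":0.038,"dz":-0.005,"rx":0,"ry":0,"rz":0,"hand":0.005},{"dx":0.002,"dy":0.038,"dz":-0.005,"rx":0,"ry":0,"rz":0,"hand":0.005},{"dx":0.002,"dy":0.038,"dz":0,"rx":0,"ry":0,"rz":0,"hand":0.005},{"dx":0.002,"dy":0.038,"dz":0,"rx":0,"ry":0,"rz":0,"hand":0.005},{"dx":0.003,"dy":0.038,"dz":0,"rx":0,"ry":0,"rz":0,"hand":0.005},{"dx":0.003,"dy":0.038,"dz":0,"rx":0,"ry":0,"rz":0,"hand":0.005},{"dx":0.003,"dy":0.034,"dz":0,"rx":0,"ry":0,"rz":0,"hand":0.005}]'
python3 -m pendant '[{"dx":0,"dy":0,"dz":0,"rx":0,"ry":0,"rz":-6.46,"hand":0.005},{"dx":0,"dy":0,"dz":0,"rx":0,"ry":0,"rz":-6.46,"hand":0.005},{"dx":0,"dy":0,"dz":0,"rx":0,"ry":0,"rz":-6.46,"hand":0.005},{"dx":0,"dy":0,"dz":0,"rx":0,"ry":0,"rz":-6.46,"hand":0.005},{"dx":0,"dy":0,"dz":0,"rx":0,"ry":0,"rz":-6.46,"hand":0.005},{"dx":0,"dy":0,"dz":0,"rx":0,"ry":0,"rz":-6.46,"hand":0.005},{"dx":0,"dy":0,"dz":0,"rx":0,"ry":0,"rz":-6.46,"hand":0.005},{"dx":0,"dy":0,"dz":0,"rx":0,"ry":0,"rz":-6.46,"hand":0.005},{"dx":0,"dy":0,"dz":0,"rx":0,"ry":0,"rz":-6.46,"hand":0.005},{"dx":0,"dy":0,"dz":0,"rx":0,"ry":0,"rz":-6.46,"hand":0.005},{"dx":0,"dy":0,"dz":0,"rx":0,"ry":0,"rz":0,"hand":0.005},{"dx":0,"dy":0,"dz":0,"rx":0,"ry":0,"rz":0,"hand":0.005}]'
python3 -c "
from st import *
go([.4995,.196,.2],156.4)
d=manip.get_image('top');e=manip.get_image('scene')
import pickle;pickle.dump((d,e),open('i1.pkl','wb'))
p=np.array(manip.get_state()['position']);a=proj(e,p+[0,0,-.06])[0].astype(int);b=proj(d,p)[0].astype(int);print(a,b)
c=lambda f,q:cv2.resize(f[q[1]-40:q[1]+40,q[0]-40:q[0]+40],(400,400),interpolation=cv2.INTER_CUBIC)
cv2.imwrite('pics/d1.png',np.hstack([c(d['frame'],b),c(e['frame'],a)])[:,:,::-1])"
```

```text
clock: 5.85
position: [0.4984, 0.1964, 0.2894]
ee_rot: [-0.003, -0.015, 1.0, -0.0]
contact_force: [1.3, 0.2, -3.7]
width: 0.011
gripper_force: 69.7
clock: 6.85
position: [0.4995, 0.1941, 0.2901]
ee_rot: [-0.002, -0.546, 0.838, 0.001]
contact_force: [1.0, 0.0, -3.4]
width: 0.011
gripper_force: 70.3
t 6.85 p [0.4995 0.1941 0.2901] yawy 156.17 tz [-4.5e-03 -9.0e-04 -1.0e+00] F [ 1.   0.  -3.4] w 0.011 g 70.3 q6 -2.49
need tool shift [-0.002   0.0005  0.0901] rz -0.23
[281 110] [191 258]
```

View pics/d1.png

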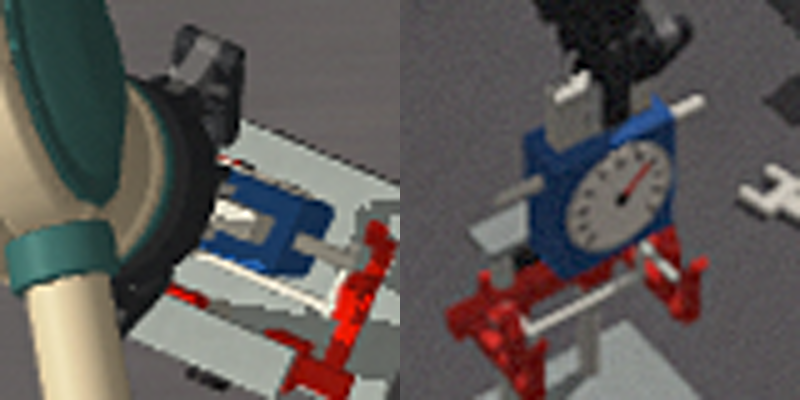

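The dial (crop 620,200) faces outward and the gauge hangs upright between the hooks. Descending to just above the tips.

```bash
python3 -m pendant '[{"dx":-0.002,"dy":0.0005,"dz":0.015,"rx":0,"ry":0,"rz":-0.2,"hand":0.005},{"dx":0,"dy":0,"dz":0.02,"rx":0,"ry":0,"rz":0,"hand":0.005},{"dx":0,"dy":0,"dz":0.02,"rx":0,"ry":0,"rz":0,"hand":0.005},{"dx":0,"dy":0,"dz":0.015,"rx":0,"ry":0,"rz":0,"hand":0.005},{"dx":0,"dy":0,"dz":0.005,"rx":0,"ry":0,"rz":0,"hand":0.005},{"dx":0,"dy":0,"dz":0,"rx":0,"ry":0,"rz":0,"hand":0.005},{"dx":0,"dy":0,"dz":0,"rx":0,"ry":0,"rz":0,"hand":0.005}]'
python3 -c "
from st import *
go([.4995,.196,.2],156.4)
d=manip.get_image('top');e=manip.get_image('scene')
import pickle;pickle.dump((d,e),open('i2.pkl','wb'))
p=np.array(manip.get_state()['position']);a=proj(e,p+[0,0,-.04])[0].astype(int);b=proj(d,p+[-.02,-.02,0])[0].astype(int);print(a-30,b-30)
c=lambda f,q:cv2.resize(f[q[1]-30:q[1]+30,q[0]-30:q[0]+30],(400,400),interpolation=cv2.INTER_CUBIC)
cv2.imwrite('pics/d2.png',np.hstack([c(d['frame'],b),c(e['frame'],a)])[:,:,::-1])"
```

```text
clock: 7.53
position: [0.5013, 0.1965, 0.2176]
ee_rot: [0.0, -0.548, 0.836, -0.0]
contact_force: [0.3, -0.0, -4.0]
width: 0.0111
gripper_force: 70.3
t 7.53 p [0.5013 0.1965 0.2176] yawy 156.49 tz [ 4.e-04  2.e-04 -1.e+00] F [ 0.3 -0.  -4. ] w 0.0111 g 70.3 q6 -2.49
need tool shift [0.0011 0.0015 0.0176] rz 0.09
[252  93] [176 237]
```

View pics/d2.png

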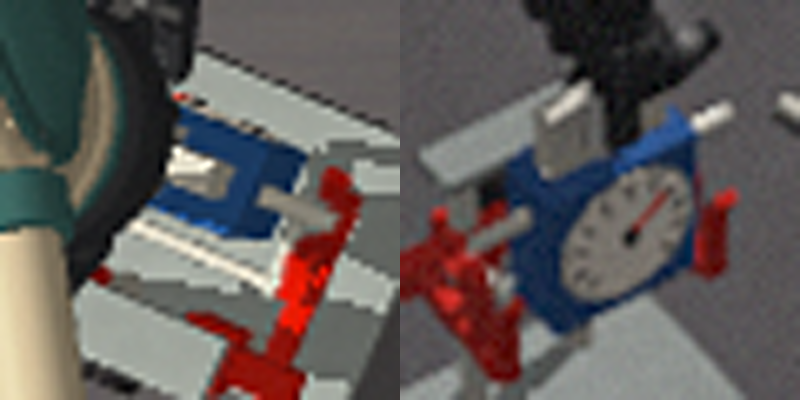

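The pins sit just above the hooks; the -y pin end is at (338,213) in the top crop and (470,245) in the scene crop. Checking where it is relative to the stand.

```bash
python3 - <<'E'
from h import *
import pickle
t,s=pickle.load(open("i2.pkl","rb"))
k=400/60
T=lambda x,y:(176+x/k-.42,237+y/k-.42); S=lambda x,y:(252+(x-400)/k-.42,93+y/k-.42)
a=np.radians(-23.6);ux=np.array([np.cos(a),np.sin(a)]);uy=np.array([-ux[1],ux[0]])
for n,u,v in[("pinend-",(336,212),(472,246)),("pinbase-",(262,195),(525,218)),("frontR",(338,180),(512,300))]:
    p,e=tri(t,T(*u),s,S(*v));d=p[:2]-[.4997,.196];print(n,p.round(4),round(e,4),"stand",(d@ux).round(4),(d@uy).round(4))
p=plane(s,[S(730,112)],.190)[0];d=p[:2]-[.4997,.196];print("pinend+",p,d@ux,d@uy)
E
```

```text
pinend- [0.4777 0.1345 0.199 ] 0.004 stand 0.0044 -0.0652
pinbase- [0.4851 0.1619 0.1944] 0.0023 stand 0.0002 -0.0371
frontR [0.491  0.1395 0.1687] 0.0011 stand 0.0147 -0.0553
pinend+ [0.52475792 0.26183629 0.19      ] -0.003395349434725959 0.07036183341265875
```

```bash
python3 -m pendant '[{"dx":0,"dy":0,"dz":0.004,"rx":0,"ry":0,"rz":0,"hand":0.005},{"dx":0,"dy":0,"dz":0.004,"rx":0,"ry":0,"rz":0,"hand":0.005},{"dx":0,"dy":0,"dz":0.004,"rx":0,"ry":0,"rz":0,"hand":0.005},{"dx":0,"dy":0,"dz":0.003,"rx":0,"ry":0,"rz":0,"hand":0.005},{"dx":0,"dy":0,"dz":0.002,"rx":0,"ry":0,"rz":0,"hand":0.005},{"dx":0,"dy":0,"dz":0,"rx":0,"ry":0,"rz":0,"hand":0.005}]'
python3 -m pendant '[{"dx":0,"dy":0,"dz":0.002,"rx":0,"ry":0,"rz":0,"hand":0.005},{"dx":0,"dy":0,"dz":0.002,"rx":0,"ry":0,"rz":0,"hand":0.005},{"dx":0,"dy":0,"dz":0.002,"rx":0,"ry":0,"rz":0,"hand":0.005},{"dx":0,"dy":0,"dz":0,"rx":0,"ry":0,"rz":0,"hand":0.005}]'
python3 -c "
from st import *
go([.4995,.196,.2],156.4)"
```

```text
clock: 8.13
position: [0.5006, 0.1963, 0.1996]
ee_rot: [-0.001, -0.549, 0.836, 0.0]
contact_force: [-0.1, 0.1, -4.2]
width: 0.0111
gripper_force: 70.3
clock: 8.47
position: [0.5008, 0.1963, 0.1939]
ee_rot: [-0.0, -0.549, 0.836, 0.0]
contact_force: [-0.0, -1.7, -4.2]
width: 0.0108
gripper_force: 70.3
t 8.47 p [0.5008 0.1963 0.1939] yawy 156.53 tz [-7.e-04 -1.e-04 -1.e+00] F [-0.  -1.7 -4.2] w 0.0108 g 70.3 q6 -2.49
need tool shift [ 0.0008  0.0011 -0.0061] rz 0.13
```

```bash
for i in 1 ; do python3 -m pendant '[{"dx":0,"dy":0,"dz":0.002,"rx":0,"ry":0,"rz":0,"hand":0.005},{"dx":0,"dy":0,"dz":0.002,"rx":0,"ry":0,"rz":0,"hand":0.005},{"dx":0,"dy":0,"dz":0.002,"rx":0,"ry":0,"rz":0,"hand":0.005},{"dx":0,"dy":0,"dz":0,"rx":0,"ry":0,"rz":0,"hand":0.005}]'; done
python3 -m pendant '[{"dx":0,"dy":0,"dz":0.002,"rx":0,"ry":0,"rz":0,"hand":0.005},{"dx":0,"dy":0,"dz":0.002,"rx":0,"ry":0,"rz":0,"hand":0.005},{"dx":0,"dy":0,"dz":0,"rx":0,"ry":0,"rz":0,"hand":0.005}]'
python3 -m pendant '[{"dx":0,"dy":0,"dz":0.002,"rx":0,"ry":0,"rz":0,"hand":0.005},{"dx":0,"dy":0,"dz":0.002,"rx":0,"ry":0,"rz":0,"hand":0.005},{"dx":0,"dy":0,"dz":0,"rx":0,"ry":0,"rz":0,"hand":0.005}]'
```

```text
clock: 8.8
position: [0.5007, 0.1963, 0.1878]
ee_rot: [-0.0, -0.549, 0.836, 0.0]
contact_force: [-1.1, 0.7, -4.3]
width: 0.0107
gripper_force: 70.3
clock: 9.05
position: [0.5007, 0.1963, 0.1838]
ee_rot: [-0.0, -0.549, 0.836, 0.0]
contact_force: [1.4, 1.1, -4.1]
width: 0.0108
gripper_force: 70.3
clock: 9.3
position: [0.5007, 0.1963, 0.1798]
ee_rot: [-0.0, -0.549, 0.836, 0.0]
contact_force: [0.9, -0.0, -4.4]
width: 0.0109
gripper_force: 70.3
```

```bash
python3 -m pendant '[{"dx":0,"dy":0,"dz":0.002,"rx":0,"ry":0,"rz":0,"hand":0.005},{"dx":0,"dy":0,"dz":0.002,"rx":0,"ry":0,"rz":0,"hand":0.005},{"dx":0,"dy":0,"dz":0,"rx":0,"ry":0,"rz":0,"hand":0.005}]'
python3 -m pendant '[{"dx":0,"dy":0,"dz":0.002,"rx":0,"ry":0,"rz":0,"hand":0.005},{"dx":0,"dy":0,"dz":0.002,"rx":0,"ry":0,"rz":0,"hand":0.005},{"dx":0,"dy":0,"dz":0,"rx":0,"ry":0,"rz":0,"hand":0.005}]'
python3 -m pendant '[{"dx":0,"dy":0,"dz":0.002,"rx":0,"ry":0,"rz":0,"hand":0.005},{"dx":0,"dy":0,"dz":0.002,"rx":0,"ry":0,"rz":0,"hand":0.005},{"dx":0,"dy":0,"dz":0,"rx":0,"ry":0,"rz":0,"hand":0.005}]'
```

```text
clock: 9.55
position: [0.5008, 0.1963, 0.1759]
ee_rot: [-0.0, -0.549, 0.836, 0.0]
contact_force: [-0.1, -0.4, -4.5]
width: 0.0105
gripper_force: 70.3
clock: 9.8
position: [0.5011, 0.1963, 0.1723]
ee_rot: [0.0, -0.549, 0.836, -0.0]
contact_force: [-0.0, -0.6, -0.8]
width: 0.0109
gripper_force: 70.8
clock: 10.05
position: [0.5012, 0.1964, 0.1683]
ee_rot: [0.0, -0.549, 0.836, -0.0]
contact_force: [-1.0, -1.4, 0.5]
width: 0.0106
gripper_force: 71.0
```

Latch contact at TCP z ≈ 0.174, so the seat should be near 0.140. Pressing on in small steps.

```bash
python3 -m pendant '[{"dx":0,"dy":0,"dz":0.002,"rx":0,"ry":0,"rz":0,"hand":0.005},{"dx":0,"dy":0,"dz":0.002,"rx":0,"ry":0,"rz":0,"hand":0.005},{"dx":0,"dy":0,"dz":0,"rx":0,"ry":0,"rz":0,"hand":0.005}]'
python3 -m pendant '[{"dx":0,"dy":0,"dz":0.002,"rx":0,"ry":0,"rz":0,"hand":0.005},{"dx":0,"dy":0,"dz":0.002,"rx":0,"ry":0,"rz":0,"hand":0.005},{"dx":0,"dy":0,"dz":0,"rx":0,"ry":0,"rz":0,"hand":0.005}]'
python3 -m pendant '[{"dx":0,"dy":0,"dz":0.002,"rx":0,"ry":0,"rz":0,"hand":0.005},{"dx":0,"dy":0,"dz":0.002,"rx":0,"ry":0,"rz":0,"hand":0.005},{"dx":0,"dy":0,"dz":0,"rx":0,"ry":0,"rz":0,"hand":0.005}]'
```

```text
clock: 10.3
position: [0.5015, 0.1965, 0.1643]
ee_rot: [0.001, -0.548, 0.836, -0.0]
contact_force: [0.3, -0.9, 1.5]
width: 0.0109
gripper_force: 71.1
clock: 10.55
position: [0.5016, 0.1964, 0.1603]
ee_rot: [0.001, -0.548, 0.836, -0.0]
contact_force: [-0.2, -0.8, 1.8]
width: 0.0108
gripper_force: 71.2
clock: 10.8
position: [0.5016, 0.1964, 0.1562]
ee_rot: [0.001, -0.548, 0.836, -0.0]
contact_force: [0.6, -1.6, 1.9]
width: 0.0109
gripper_force: 71.3
```

```bash
python3 -m pendant '[{"dx":0,"dy":0,"dz":0.002,"rx":0,"ry":0,"rz":0,"hand":0.005},{"dx":0,"dy":0,"dz":0.002,"rx":0,"ry":0,"rz":0,"hand":0.005},{"dx":0,"dy":0,"dz":0,"rx":0,"ry":0,"rz":0,"hand":0.005}]'
python3 -m pendant '[{"dx":0,"dy":0,"dz":0.0015,"rx":0,"ry":0,"rz":0,"hand":0.005},{"dx":0,"dy":0,"dz":0.0015,"rx":0,"ry":0,"rz":0,"hand":0.005},{"dx":0,"dy":0,"dz":0,"rx":0,"ry":0,"rz":0,"hand":0.005}]'
python3 -m pendant '[{"dx":0,"dy":0,"dz":0.001,"rx":0,"ry":0,"rz":0,"hand":0.005},{"dx":0,"dy":0,"dz":0.001,"rx":0,"ry":0,"rz":0,"hand":0.005},{"dx":0,"dy":0,"dz":0,"rx":0,"ry":0,"rz":0,"hand":0.005}]'
```

```text
clock: 11.05
position: [0.502, 0.1963, 0.1519]
ee_rot: [0.001, -0.548, 0.836, -0.001]
contact_force: [2.8, 0.1, -1.2]
width: 0.0108
gripper_force: 71.0
clock: 11.3
position: [0.4995, 0.1962, 0.148]
ee_rot: [-0.002, -0.549, 0.836, 0.001]
contact_force: [-1.1, 0.1, -5.5]
width: 0.0112
gripper_force: 70.3
clock: 11.55
position: [0.4995, 0.1963, 0.1461]
ee_rot: [-0.002, -0.549, 0.836, 0.001]
contact_force: [0.2, 0.8, -5.1]
width: 0.011
gripper_force: 70.3
```

Snapped through: the force is back to the gauge's own weight. Now creeping to the seat.

```bash
for i in 1; do python3 -m pendant '[{"dx":0,"dy":0,"dz":0.001,"rx":0,"ry":0,"rz":0,"hand":0.005},{"dx":0,"dy":0,"dz":0.001,"rx":0,"ry":0,"rz":0,"hand":0.005},{"dx":0,"dy":0,"dz":0,"rx":0,"ry":0,"rz":0,"hand":0.005}]'; done
python3 -m pendant '[{"dx":0,"dy":0,"dz":0.001,"rx":0,"ry":0,"rz":0,"hand":0.005},{"dx":0,"dy":0,"dz":0,"rx":0,"ry":0,"rz":0,"hand":0.005}]'
python3 -m pendant '[{"dx":0,"dy":0,"dz":0.001,"rx":0,"ry":0,"rz":0,"hand":0.005},{"dx":0,"dy":0,"dz":0,"rx":0,"ry":0,"rz":0,"hand":0.005}]'
```

```text
clock: 11.8
position: [0.5007, 0.1964, 0.1449]
ee_rot: [-0.0, -0.549, 0.836, 0.0]
contact_force: [-0.5, 0.1, -4.3]
width: 0.0109
gripper_force: 70.3
clock: 11.97
position: [0.5009, 0.1964, 0.1442]
ee_rot: [-0.0, -0.549, 0.836, 0.0]
contact_force: [0.2, -1.0, -4.9]
width: 0.0107
gripper_force: 70.3
clock: 12.13
position: [0.501, 0.1964, 0.1432]
ee_rot: [-0.0, -0.549, 0.836, 0.0]
contact_force: [-0.0, 1.1, -4.2]
width: 0.0109
gripper_force: 70.3
```

```bash
python3 -m pendant '[{"dx":0,"dy":0,"dz":0.001,"rx":0,"ry":0,"rz":0,"hand":0.005},{"dx":0,"dy":0,"dz":0,"rx":0,"ry":0,"rz":0,"hand":0.005}]'
python3 -m pendant '[{"dx":0,"dy":0,"dz":0.001,"rx":0,"ry":0,"rz":0,"hand":0.005},{"dx":0,"dy":0,"dz":0,"rx":0,"ry":0,"rz":0,"hand":0.005}]'
python3 -m pendant '[{"dx":0,"dy":0,"dz":0.001,"rx":0,"ry":0,"rz":0,"hand":0.005},{"dx":0,"dy":0,"dz":0,"rx":0,"ry":0,"rz":0,"hand":0.005}]'
```

```text
clock: 12.3
position: [0.5009, 0.1964, 0.1422]
ee_rot: [-0.0, -0.549, 0.836, 0.0]
contact_force: [0.0, 0.5, -4.3]
width: 0.0109
gripper_force: 70.3
clock: 12.47
position: [0.5008, 0.1965, 0.1417]
ee_rot: [-0.0, -0.548, 0.836, 0.0]
contact_force: [-2.0, 0.3, -0.1]
width: 0.0108
gripper_force: 71.0
clock: 12.63
position: [0.5009, 0.1967, 0.1413]
ee_rot: [0.0, -0.548, 0.836, 0.0]
contact_force: [-2.8, 1.2, 3.6]
width: 0.011
gripper_force: 71.7
```

Rigid seat felt at TCP z 0.1415, as expected. Easing off and opening part-way, to stay clear of the crossbar.

```bash
python3 -m pendant '[{"dx":0,"dy":0,"dz":-0.001,"rx":0,"ry":0,"rz":0,"hand":0.005},{"dx":0,"dy":0,"dz":0,"rx":0,"ry":0,"rz":0,"hand":0.018},{"dx":0,"dy":0,"dz":0,"rx":0,"ry":0,"rz":0,"hand":0.03},{"dx":0,"dy":0,"dz":0,"rx":0,"ry":0,"rz":0,"hand":0.03},{"dx":0,"dy":0,"dz":0,"rx":0,"ry":0,"rz":0,"hand":0.03},{"dx":0,"dy":0,"dz":0,"rx":0,"ry":0,"rz":0,"hand":0.03}]'
python3 -m pendant '[{"dx":0,"dy":0,"dz":-0.004,"rx":0,"ry":0,"rz":0,"hand":0.03},{"dx":0,"dy":0,"dz":-0.01,"rx":0,"ry":0,"rz":0,"hand":0.03},{"dx":0,"dy":0,"dz":-0.02,"rx":0,"ry":0,"rz":0,"hand":0.03},{"dx":0,"dy":0,"dz":-0.03,"rx":0,"ry":0,"rz":0,"hand":0.03},{"dx":0,"dy":0,"dz":-0.03,"rx":0,"ry":0,"rz":0,"hand":0.03},{"dx":0,"dy":-0.04,"dz":-0.03,"rx":0,"ry":0,"rz":0,"hand":0.03},{"dx":0,"dy":-0.04,"dz":-0.02,"rx":0,"ry":0,"rz":0,"hand":0.03},{"dx":-0.04,"dy":0,"dz":0,"rx":0,"ry":0,"rz":0,"hand":0.03},{"dx":-0.04,"dy":0,"dz":0,"rx":0,"ry":0,"rz":0,"hand":0.03},{"dx":-0.04,"dy":0,"dz":0,"rx":0,"ry":0,"rz":0,"hand":0.03},{"dx":-0.04,"dy":0,"dz":0,"rx":0,"ry":0,"rz":0,"hand":0.03},{"dx":0,"dy":0,"dz":0,"rx":0,"ry":0,"rz":0,"hand":0.03}]'
python3 -c "
from st import *
st()
d=manip.get_image('top');e=manip.get_image('scene')
import pickle;pickle.dump((d,e),open('i3.pkl','wb'))
p=np.array([.4997,.196,.12]);a=proj(e,p)[0].astype(int);b=proj(d,p)[0].astype(int);print(a-35,b-35)
c=lambda f,q:cv2.resize(f[q[1]-35:q[1]+35,q[0]-35:q[0]+35],(400,400),interpolation=cv2.INTER_CUBIC)
cv2.imwrite('pics/d3.png',np.hstack([c(d['frame'],b),c(e['frame'],a)])[:,:,::-1])"
```

```text
clock: 13.13
position: [0.5014, 0.1963, 0.1413]
ee_rot: [0.0, -0.549, 0.836, -0.0]
contact_force: [-0.7, 0.4, 0.2]
width: 0.0299
gripper_force: 0.0
clock: 14.13
position: [0.6318, 0.3218, 0.2777]
ee_rot: [0.002, -0.55, 0.835, 0.002]
contact_force: [1.0, 0.0, -0.0]
width: 0.03
gripper_force: 0.0
t 14.13 p [0.6318 0.3218 0.2777] yawy 156.79 tz [ 0.0015  0.0052 -1.    ] F [ 1.  0. -0.] w 0.03 g 0.0 q6 -2.37
[246 102] [172 226]
```

View pics/d3.png

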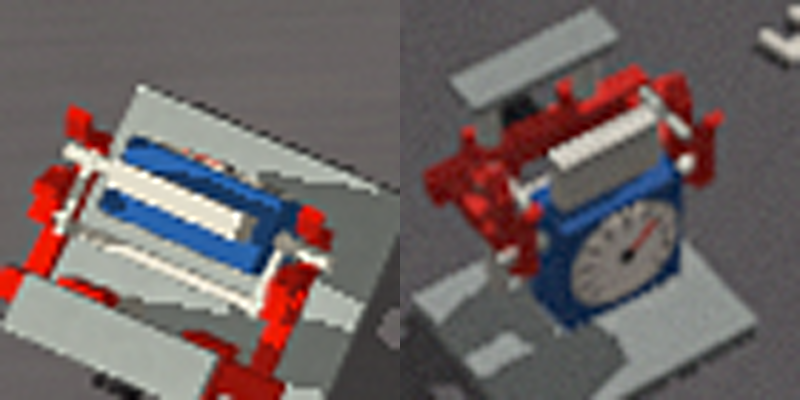

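The gauge hangs with both pins in the hooks ((75,155) and (320,262) in the top crop). The dial faces outward at (630,240) in the scene crop, and the latch fingers are level above the pins. Letting it settle, then handing in.

```bash
python3 -m pendant '[{"dx":0,"dy":0,"dz":0,"rx":0,"ry":0,"rz":0,"hand":0.03},{"dx":0,"dy":0,"dz":0,"rx":0,"ry":0,"rz":0,"hand":0.03},{"dx":0,"dy":0,"dz":0,"rx":0,"ry":0,"rz":0,"hand":0.03},{"dx":0,"dy":0,"dz":0,"rx":0,"ry":0,"rz":0,"hand":0.03},{"dx":0,"dy":0,"dz":0,"rx":0,"ry":0,"rz":0,"hand":0.03},{"dx":0,"dy":0,"dz":0,"rx":0,"ry":0,"rz":0,"hand":0.03},{"dx":0,"dy":0,"dz":0,"rx":0,"ry":0,"rz":0,"hand":0.03},{"dx":0,"dy":0,"dz":0,"rx":0,"ry":0,"rz":0,"hand":0.03}]' && python3 -c "
from rig import manip
print(manip.sign_off())"
```

```text
clock: 14.9
position: [0.6295, 0.3148, 0.279]
ee_rot: [0.0, -0.548, 0.836, 0.0]
contact_force: [0.9, 0.1, -0.7]
width: 0.0304
gripper_force: 0.0
the job is handed in; nothing more can be done
None
```

The gauge hangs in the red hooks, dial outward, pins fully seated under the shut latch; I let go and handed the job in at about 15 s (the hand-in returned no verdict).

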